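# Load up and start the bench load tester

## Task

Zero the bench load tester by pressing its white key while the rack is still empty, then hang every load module that is there by its side slot on the rack stud with the sleeve of its own colour, so that the stud sits up in the slot's pocket and the module hangs upright and still. Then press the blue, the yellow and the green key, one at a time in that order, each fully down and let go before the next. Never press the red abort key, and leave the other things on the bench where they are.

Things in the scene. Friction and masses are not known exactly. Their poses are not given: they have to be found in the camera images.
- module_orange: load module, orange cap, 0.26 kg. Origin: underside centre. Foot 36 (x) x 52 (y) x 22 high. Plate 6 thick (x), 52 wide (y), z 22..120. L slot through it, open on the +y edge: level, y +26..-7, z 62..78; at its inner end a pocket, y +7..-7, with a V roof: z 82 at the sides, 89 at y 0. Grip cap 12 (x) x 44 (y), z 112..140: grip across x. Hung, the stud's axis is at y 0, z 83
- module_blue: load module, blue cap, 0.26 kg. Origin: underside centre. Foot 36 (x) x 52 (y) x 22 high. Plate 6 thick (x), 52 wide (y), z 22..120. L slot through it, open on the +y edge: level, y +26..-7, z 62..78; at its inner end a pocket, y +7..-7, with a V roof: z 82 at the sides, 89 at y 0. Grip cap 12 (x) x 44 (y), z 112..140: grip across x. Hung, the stud's axis is at y 0, z 83
- module_yellow: load module, yellow cap, 0.26 kg. Origin: underside centre. Foot 36 (x) x 52 (y) x 22 high. Plate 6 thick (x), 52 wide (y), z 22..120. L slot through it, open on the +y edge: level, y +26..-7, z 62..78; at its inner end a pocket, y +7..-7, with a V roof: z 82 at the sides, 89 at y 0. Grip cap 12 (x) x 44 (y), z 112..140: grip across x. Hung, the stud's axis is at y 0, z 83
- module_green: load module, green cap, 0.26 kg. Origin: underside centre. Foot 36 (x) x 52 (y) x 22 high. Plate 6 thick (x), 52 wide (y), z 22..120. L slot through it, open on the +y edge: level, y +26..-7, z 62..78; at its inner end a pocket, y +7..-7, with a V roof: z 82 at the sides, 89 at y 0. Grip cap 12 (x) x 44 (y), z 112..140: grip across x. Hung, the stud's axis is at y 0, z 83
- stud_orange_seat (a point): middle of the 20 mm free length of the headed stud (8 dia) on the orange sleeve, 150 above the bench. Stud points along +x (away from the robot); 10 behind is a collar (18 dia x 14), then the sleeve 24 x 30 x 30, centred 36 behind on the rail; 10 ahead a head 18 dia x 4: a slot comes on only sideways, along y. Studs 110 apart, colours in any order
- stud_blue_seat (a point): middle of the 20 mm free length of the headed stud (8 dia) on the blue sleeve, 150 above the bench. Stud points along +x (away from the robot); 10 behind is a collar (18 dia x 14), then the sleeve 24 x 30 x 30, centred 36 behind on the rail; 10 ahead a head 18 dia x 4: a slot comes on only sideways, along y. Studs 110 apart, colours in any order
- stud_yellow_seat (a point): middle of the 20 mm free length of the headed stud (8 dia) on the yellow sleeve, 150 above the bench. Stud points along +x (away from the robot); 10 behind is a collar (18 dia x 14), then the sleeve 24 x 30 x 30, centred 36 behind on the rail; 10 ahead a head 18 dia x 4: a slot comes on only sideways, along y. Studs 110 apart, colours in any order
- stud_green_seat (a point): middle of the 20 mm free length of the headed stud (8 dia) on the green sleeve, 150 above the bench. Stud points along +x (away from the robot); 10 behind is a collar (18 dia x 14), then the sleeve 24 x 30 x 30, centred 36 behind on the rail; 10 ahead a head 18 dia x 4: a slot comes on only sideways, along y. Studs 110 apart, colours in any order
- rack: fixed rack: aluminium rail along y, 530 long, 16 thick, 24 tall, its axis 150 above the bench, on two posts (20 x 24) near its ends that stand behind it (-x side, 250 either side of the middle). Origin on the bench under the middle of the rail; x is the direction in which the studs point
- key_white (a joint): travel of the white (zero) key of the tester in m: 0 released, 0.006 fully down (5 N); a spring returns it. 0.004 counts as pressed
- key_white_top (a point): centre of the top of the white (zero) key, 24 in diameter, standing 6 proud of its black collar (40 in diameter); pressed straight down
- key_blue (a joint): travel of the blue (range) key of the tester in m: 0 released, 0.006 fully down (5 N); a spring returns it. 0.004 counts as pressed
- key_blue_top (a point): centre of the top of the blue (range) key, 24 in diameter, standing 6 proud of its black collar (40 in diameter); pressed straight down
- key_yellow (a joint): travel of the yellow (arm) key of the tester in m: 0 released, 0.006 fully down (5 N); a spring returns it. 0.004 counts as pressed
- key_yellow_top (a point): centre of the top of the yellow (arm) key, 24 in diameter, standing 6 proud of its black collar (40 in diameter); pressed straight down
- key_green (a joint): travel of the green (start) key of the tester in m: 0 released, 0.006 fully down (5 N); a spring returns it. 0.004 counts as pressed
- key_green_top (a point): centre of the top of the green (start) key, 24 in diameter, standing 6 proud of its black collar (40 in diameter); pressed straight down
- key_red (a joint): travel of the red (abort) key of the tester in m: 0 released, 0.006 fully down (5 N); a spring returns it. 0.004 counts as pressed
- key_red_top (a point): centre of the top of the red (abort) key, 24 in diameter, standing 6 proud of its black collar (40 in diameter); pressed straight down
- tester: fixed tester console, grey box 150 (x) x 180 (y) x 50 high with a black top; key tops 68 above the bench. Origin under its centre. Front row (nearest the robot) from +y to -y: white, blue, yellow, 56 apart; second row, 52 farther: green then red
- tape_measure: bystander: black and yellow tape measure 65 x 40 x 60 standing beyond the gap between tester and rack; origin centre of its underside
- solder_spool: bystander: grey reel 48 in diameter, 40 tall, standing between the modules and the tester; origin centre of its underside
There are look-alikes about, which are no part of the job. Leave any purple look-alike of the module_green alone.

How it is judged:
By the outcome, as a careful person would: the job done as asked, in the order asked, and still so for the second after the job is handed in, with the robot touching nothing.
Of module_orange, module_blue, module_yellow, module_green only 3 to 4 are there at a start; the rules pass over those that are not, and their reading is None.
At some moment in a run one of module_orange, module_blue, module_yellow, module_green may be knocked a few centimetres aside while the robot is not near it.
It also fails if it takes over 208 s, if anything falls off the work surface, if the arm or the gripper's body presses on something with over 40 N, if the wrist force passes 120 N, or if a joint passes its speed limit or range.

## Robot

A 7-joint arm with a two-finger parallel gripper is mounted at the origin on the work surface. World frame = base frame: x ahead of the robot, y to its left, z up, the work surface at z = 0. Lengths are in mm, angles in rad, forces in N, time in s.
With the tool pointing down it reaches from about 400 to 875 mm from the base axis. Payload 19.3 kg.
Tool frame: the origin (TCP) lies at the very end of the fingers, on their centre line; the grasp point (between the pads) lies 19 mm behind it (grip_point_offset is the z of the grasp point in the tool frame, in mm); z points along the fingers, y is the line along which they close (so a half turn about z gives the same grasp; the last joint's range is limited). The gripper opens to 85 mm and grips with 20 to 120 N. Pads are 22 mm wide; open, the fingers measure 114 mm over their backs; the gripper's body (76 mm by 85 mm) begins 54 mm behind the grasp point. The pads swing forward as they close: fully open they stand 13 mm farther back than shut.
Start: joints at [1.094, 0.521, -0.036, 1.599, 0.021, 1.021, -0.113], TCP at [247.267, -573.998, 231.291] pointing down, gripper open.
Joint ranges: [-2.91, 2.91], [-0.3, 2.13], [-1.5, 1.42], [0.17, 2.43], [-1.26, 4.41], [0.16, 1.93], [-2.52, 2.52]. Speed limits (rad/s): [1.89, 1.89, 2.39, 2.39, 3.01, 3.01, 3.01].

## Interface

Orientations are given as a 3x3 rotation matrix whose columns are the frame's x, y, z axes.
In Python, from workcell import movep, movel, goto_joints, open_gripper, clamp, wait, inverse_kinematics, read_state, camera, PlanningError, finish_job, grip_point_offset gives the robot as it stands. Calls block until the motion is done:
- movep(position, orientation): joint-space move of the TCP to a pose.
- movel(position, frame=None, max_speed=150, guard=None): straight line of the TCP; frame=None keeps the orientation; max_speed is the mean speed in mm/s. With guard (N) it stops when the force on the tool has changed by that much, and returns True; else False.
- goto_joints(angles): joint-space move.
- open_gripper() and clamp(): open the fingers fully, or close them until they stop; the grip force is fixed at half the most.
- wait(seconds).
- inverse_kinematics(position, orientation): joint angles nearest the present ones, or None.
- read_state(): the state.
- camera(name): name is "side" or "top"; returns a dict with "image" (384x512x3 uint8, blue, green, red), "range_z" (384x512 float32, mm along the optical axis (not along the pixel's ray), 0 where there is no reading), "fx", "fy", "cx", "cy" (pixels), "cam_to_world" (4x4, takes a point from camera to world coordinates). Camera axes: x right, y up, looking along -z (the intrinsics and any distortion apply to the point x, -y, -z); pixel columns grow to the right and rows downward; lengths in mm; the calibration is good to about 2 mm. A picture is of the moment at which its call begins.
A pose or a line that the arm cannot do raises PlanningError and nothing moves.
- finish_job(): hands the job in; it is judged then, once.
The state is a dict: "time": time; "qpos": joint angles; "qvel": joint speeds; "joint_efforts": joint torques, N m; "eef_pos": TCP position; "tool_rot": TCP orientation; "ft_force": force on the tool from outside, world axes, zero at the start; "torque": the same for the moment, N m; "finger_gap": finger opening in mm; "gripper_force": force on a finger pad.
Only numpy, scipy, OpenCV 4.12 (cv2) and the standard library are available. Lean on these libraries where they do the work, as an engineer would, in place of code of your own. Each camera call takes 0.05 s, during which the arm holds its last target. There are 200 camera calls.

## Working session

There is one attempt and no reset: what is moved stays moved. The work goes in short steps, each a Python script; the robot and the scene stay as the last script left them, time stands still between calls to the robot, and variables do not carry over. Pictures are saved under pics/ and viewed, at most 14 in all, crops included, and the job is handed in when it is done.

```bash
mkdir -p pics; ls
cat > h.py <<'E'
import numpy as np, cv2
from workcell import *
def snap(n,f):
    c=camera(n); cv2.imwrite(f'pics/{f}.png',c['image']); np.savez(f'pics/{f}.npz',**c); return c
def px(c,u,v,z=None,w=1):
    """world point of pixel from depth (median window), or by ray onto plane z"""
    T=np.array(c['cam_to_world'])
    d=np.array([(u-c['cx'])/c['fx'],-(v-c['cy'])/c['fy'],-1.])
    if z is None:
        p=c['range_z'][v-w:v+w+1,u-w:u+w+1]; r=np.median(p[p>0])
    else: r=(z-T[2,3])/(T[:3,:3]@d)[2]
    return T[:3,:3]@(d*r)+T[:3,3]
E
python3 - <<'E'
from h import *
for n in('top','side'):
    c=snap(n,n+'0'); print({k:(v if np.size(v)<20 else v.shape) for k,v in c.items()})
s=read_state(); print(s)
E
```

```text
pics
{'image': (384, 512, 3), 'range_z': (384, 512), 'fx': 451.83576550846124, 'fy': 451.83576550846124, 'cx': 260.50375980243996, 'cy': 189.5394566789893, 'cam_to_world': array([[ 2.17322509e-02,  9.88888893e-01, -1.47059397e-01,
         3.64102677e+02],
       [-9.99695184e-01,  2.32180468e-02,  8.39417341e-03,
        -5.31559634e+01],
       [ 1.17153368e-02,  1.46832146e-01,  9.89092044e-01,
         1.12658041e+03],
       [ 0.00000000e+00,  0.00000000e+00,  0.00000000e+00,
         1.00000000e+00]])}
{'image': (384, 512, 3), 'range_z': (384, 512), 'fx': 380.8777175097733, 'fy': 380.8777175097733, 'cx': 256.89828775619037, 'cy': 192.27820936687016, 'cam_to_world': array([[-9.70974383e-01,  1.84798888e-01, -1.51848997e-01,
         3.73046166e+02],
       [-2.39110964e-01, -7.34336341e-01,  6.35276384e-01,
         6.29185933e+02],
       [ 5.89013243e-03,  6.53145856e-01,  7.57209217e-01,
         9.52424785e+02],
       [ 0.00000000e+00,  0.00000000e+00,  0.00000000e+00,
         1.00000000e+00]])}
{'time': 0.1, 'qpos': array([ 1.09380463,  0.52190981, -0.03632488,  1.59991027,  0.02119704,
        1.02109238, -0.11278448]), 'qvel': array([-0.0001348 , -0.00082712,  0.00113523, -0.00140816, -0.00044495,
        0.0005822 , -0.00185414]), 'joint_efforts': array([ 5.60983448e-03, -9.28502655e+01,  1.98487334e+00, -3.70533764e+01,
        1.81684265e-02,  5.38019434e-03,  3.59410694e-05]), 'eef_pos': array([ 247.15182749, -573.75643765,  230.82569062]), 'tool_rot': array([[ 9.18394930e-01,  3.95664719e-01, -4.26654168e-04],
       [ 3.95664944e-01, -9.18394556e-01,  8.31967141e-04],
       [-6.26568197e-05, -9.32886502e-04, -9.99999563e-01]]), 'ft_force': array([0.9927935 , 0.57480064, 0.37238133]), 'torque': array([ 0.01427408, -0.01652331,  0.01509741]), 'gripper_force': 0.0, 'finger_gap': 85.53633701903411}
```

View pics/top0.png

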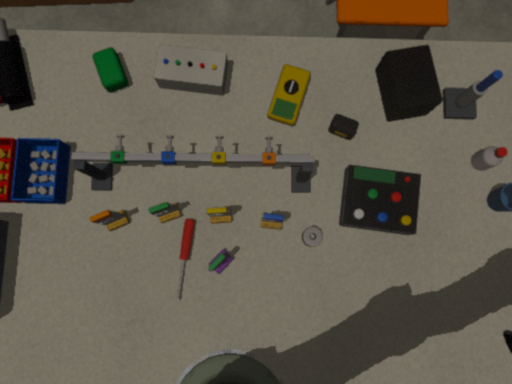

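View pics/side0.png

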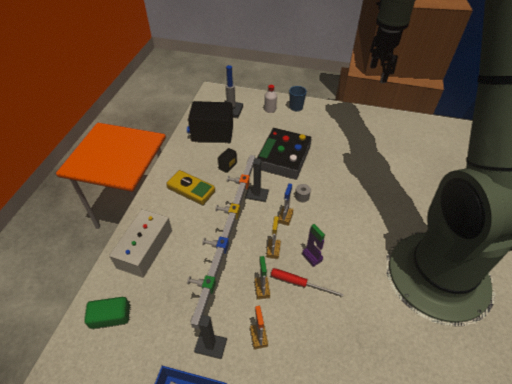

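The top view shows caps orange (102,217), green (160,209), yellow (217,211) and blue (272,217), and a green/purple object at (220,261). The studs are green (118,157), blue (168,157), yellow (218,157) and orange (268,157). The tester is at (380,200), and a second, white key box is at (191,68).

Possible mix-ups: the green module at (160,209) against the green/purple one at (220,261), and the tester at (380,200) against the white box at (191,68). I'll check both in close crops.

Run:
```python
from h import *
t=cv2.imread('pics/top0.png'); s=cv2.imread('pics/side0.png')
a=cv2.resize(t[130:280,80:290],(798,570),interpolation=cv2.INTER_CUBIC); cv2.imwrite('pics/cropA.png',a)
b=cv2.resize(s[165:355,190:340],(474,600),interpolation=cv2.INTER_CUBIC); 
k=cv2.resize(t[160:250,330:430],(322,290),interpolation=cv2.INTER_CUBIC)
im=np.zeros((600,798,3),np.uint8); im[:,:474]=b; im[:290,476:]=k; cv2.imwrite('pics/cropB.png',im)
```

```text
(no output)
```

View pics/cropA.png

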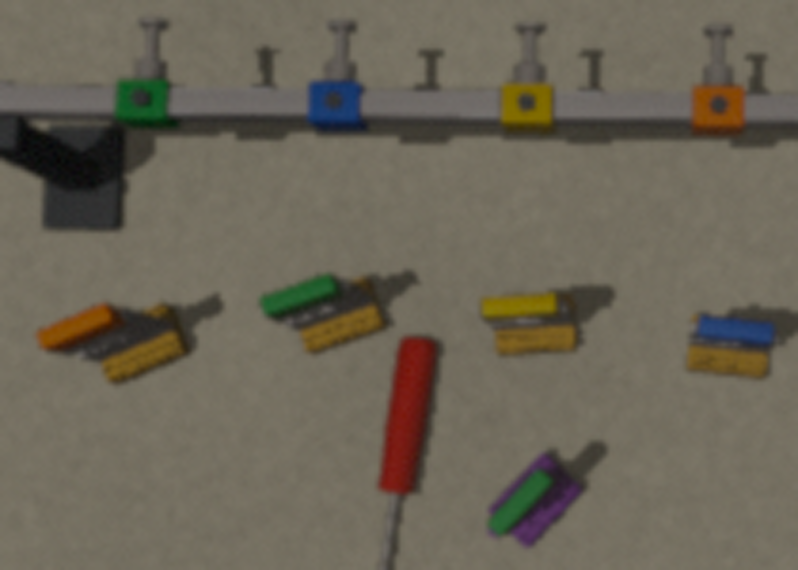

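View pics/cropB.png

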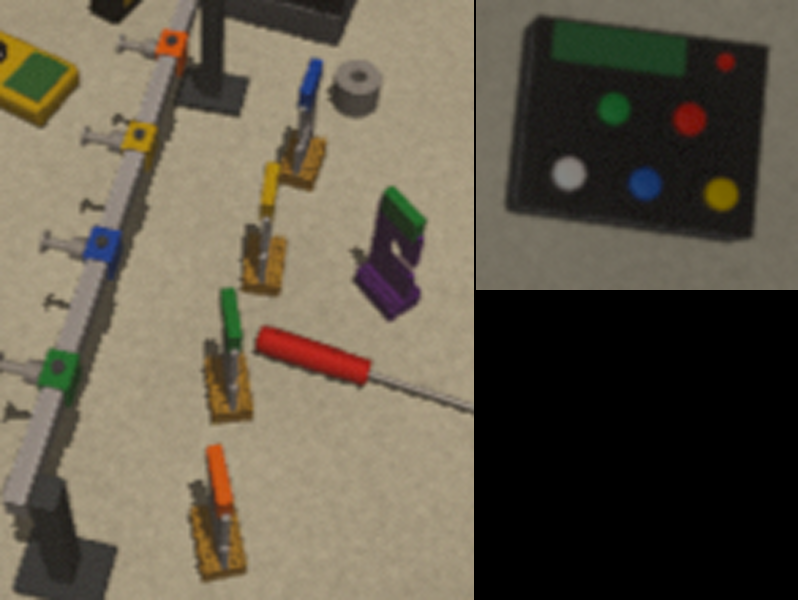

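All four modules with brown feet are present. The purple body with a green cap at (220,261) is the look-alike, so green is the one at (160,209). The real tester is the black-topped box at (380,200); its keys are white (360,214), blue (383,217), yellow (406,220), green (373,194) and red (397,197). Next I'll measure from the depth data.

```bash
cat >> h.py <<'E'
HUE={'orange':(4,16),'yellow':(20,34),'green':(45,80),'blue':(100,125),'red':(0,3),'white':None}
def cloud(c):
    h,w=c['range_z'].shape; u,v=np.meshgrid(np.arange(w),np.arange(h)); r=c['range_z']
    P=np.stack([(u-c['cx'])/c['fx']*r,-(v-c['cy'])/c['fy']*r,-r],-1); T=np.array(c['cam_to_world'])
    W=P@T[:3,:3].T+T[:3,3]; W[r<=0]=np.nan; return W
def mask(c,col):
    H=cv2.cvtColor(c['image'],cv2.COLOR_BGR2HSV); lo,hi=HUE[col]
    return (H[...,0]>=lo)&(H[...,0]<=hi)&(H[...,1]>120)&(H[...,2]>50)
def pts(c,col,zlo,zhi,box):
    W=cloud(c); x0,x1,y0,y1=box
    m=mask(c,col)&(W[...,2]>zlo)&(W[...,2]<zhi)&(W[...,0]>x0)&(W[...,0]<x1)&(W[...,1]>y0)&(W[...,1]<y1)
    return W[m]
def rect(p):
    (cx,cy),(a,b),ang=cv2.minAreaRect(p[:,:2].astype(np.float32))
    if a<b: a,b,ang=b,a,ang+90
    return np.array([cx,cy]),(round(a,1),round(b,1)),(ang+90)%180-90  # angle of long axis
E
python3 - <<'E'
from h import *
np.set_printoptions(precision=1,suppress=True)
for n in('top','side'):
    c=dict(np.load(f'pics/{n}0.npz')); W=cloud(c); print(n)
    if n=='top':
        for u,v in[(102,217),(160,209),(217,211),(272,217),(118,157),(268,158),(360,214),(383,217),(406,220),(373,194),(397,197),(312,236),(220,261)]: print((u,v),px(c,u,v))
    for col in('orange','green','yellow','blue'):
        B=(300,520,-150,420)
        p=pts(c,col,128,150,B); 
        p=p[(p[:,0]<480)] if len(p) else p
        print(col,'n',len(p),p.mean(0) if len(p) else '',rect(p) if len(p)>4 else '')
E
```

```text
top
(102, 217) [442.6 284.3 134.6]
(160, 209) [463.1 158.5 134.9]
(217, 211) [461.2  32.8 138.2]
(272, 217) [450.8 -88.1 137.6]
(118, 157) [570.9 248.7 165.7]
(268, 158) [576.4 -76.1 166.8]
(360, 214) [ 468.4 -296.9   71.8]
(383, 217) [ 462.6 -351.2   70.9]
(406, 220) [ 456.7 -404.9   71.6]
(373, 194) [ 516.6 -328.4   70.9]
(397, 197) [ 510.8 -385.3   70.7]
(312, 236) [ 417.9 -193.4   -0.8]
(220, 261) [353.1  22.6 137.1]
orange n 80 [446.2 286.7 137.2] (array([445.6, 289.4]), (44.1, 12.3), -65.41677665710449)
green n 176 [411.6  98.3 138.5] (array([411.9,  97.6]), (191.4, 39.5), 48.439144134521484)
yellow n 116 [463.3  34.2 137.8] (array([463.9,  34.2]), (42.3, 11.9), -84.81112575531006)
blue n 97 [451.8 -91.1 138.5] (array([452.3, -90.4]), (40.2, 11.3), 84.3978500366211)
side
orange n 115 [446.1 295.3 139.1] (array([446.8, 293.2]), (43.5, 12.1), -65.78216552734375)
green n 125 [414.9 107.6 139.4] (array([412.3, 103.2]), (193.9, 40.7), 48.52028274536133)
yellow n 64 [464.3  40.9 138.3] (array([465. ,  38.1]), (43.5, 11.0), -84.37145471572876)
blue n 49 [452.7 -84.6 137.5] (array([453.5, -87.4]), (44.0, 9.8), 85.59013366699219)
```

Run:
```python
from h import *
np.set_printoptions(precision=1,suppress=True)
mods={'orange':(446,291,-65.5),'yellow':(464.5,36,-84.6),'blue':(453,-89,85),'green':None}
for n in('top','side'):
    c=dict(np.load(f'pics/{n}0.npz')); W=cloud(c); print(n)
    p=pts(c,'green',128,150,(420,500,100,220)); print('gmod',rect(p)); 
    mods['green']=(*rect(p)[0],rect(p)[2])
    p=pts(c,'green',128,150,(300,400,-20,90)); print('decoy',rect(p))
    cs=[]
    for col in('green','blue','yellow','orange'):
        p=pts(c,col,160,172,(530,620,-150,320)); r=rect(p); cs.append(r[0]); print('sleeve',col,len(p),p.mean(0),r)
    # rail top
    m=(np.abs(W[...,2]-163)<5)&(W[...,0]>550)&(W[...,0]<600)&(W[...,1]>-170)&(W[...,1]<340)
    print('rail',rect(W[m]), 'colfit',np.polyfit(np.array(cs)[:,1],np.array(cs)[:,0],1))
    # heads/studs: above 140, x beyond sleeve
    m=(W[...,2]>140)&(W[...,2]<165)&(W[...,0]>595)&(W[...,0]<660)&(W[...,1]>-170)&(W[...,1]<340)
    q=W[m]
    for s in cs:
        a=q[np.abs(q[:,1]-s[1])<25]; 
        if len(a): print('stud',a[:,0].min(),a[:,0].max(),np.median(a[:,1]),len(a),a[:,2].max())
    for k,(x,y,a) in mods.items():
        a=np.deg2rad(a if a>0 else a+180); l=np.array([np.cos(a),np.sin(a)]); nrm=np.array([-l[1],l[0]])
        d=W[...,:2]-[x,y]; ly=d@l; lx=d@nrm
        m=(np.abs(lx)<9)&(np.abs(ly)<32)&(W[...,2]>25)&(W[...,2]<108)
        print(k); H,_,_=np.histogram2d(W[...,2][m],ly[m],bins=[np.arange(25,110,7),np.arange(-30,31,6)])
        print(H[::-1].astype(int))
```

```text
top
gmod (array([466.5, 161. ]), (40.5, 10.1), -66.53404998779297)
decoy (array([351.9,  30. ]), (39.5, 9.4), -43.82788848876953)
sleeve green 122 [573.4 251.5 163.8] (array([573.8, 251.7]), (27.4, 23.0), -88.63538086414337)
sleeve blue 115 [574.7 141.9 164.1] (array([575.1, 142.4]), (29.1, 22.5), -82.88545656204224)
sleeve yellow 131 [576.5  32.4 164. ] (array([576.8,  31.8]), (28.6, 23.4), -89.13271379470825)
sleeve orange 133 [578.3 -76.9 164. ] (array([578.7, -77.2]), (28.5, 24.6), -89.36386048793793)
rail (array([579.1,  84.9]), (509.7, 39.3), 89.09303283691406) colfit [ -0.  577.4]
stud 595.4867027649431 625.0568877550473 251.56350641687456 74 161.02903961547258
stud 595.1805349851443 626.7684667460444 141.38376693645796 81 159.61103082937268
stud 595.8402493666193 626.285561582021 32.57555410930063 72 161.34437293500332
stud 595.5224785623108 629.1201964867596 -75.92104802792699 88 161.24836241420564
orange
[[1 2 0 0 0 0 0 0 0 0]
 [2 2 1 0 0 1 1 1 2 0]
 [4 1 1 2 3 3 2 1 1 0]
 [2 2 2 1 0 0 1 2 3 1]
 [1 1 2 1 0 0 1 0 0 0]
 [3 3 2 1 0 0 0 1 0 0]
 [4 1 1 1 2 4 3 0 2 0]
 [2 1 1 1 3
[... 2299 characters left out ...]
 0 0 1 0 0 1 1 2 4]
 [0 0 0 0 0 0 0 1 0 3]
 [0 0 1 0 0 0 1 0 0 3]
 [0 0 0 0 0 0 1 0 0 2]
 [0 1 0 0 0 0 0 0 0 4]
 [0 3 1 0 1 3 1 0 1 7]]
blue
[[0 0 0 0 0 0 0 0 1 3]
 [0 0 0 0 0 0 0 0 1 3]
 [0 0 0 0 1 0 1 1 0 3]
 [0 0 2 0 1 0 1 1 0 4]
 [0 1 0 2 0 0 0 0 0 1]
 [0 1 0 1 0 0 0 0 0 0]
 [0 1 0 1 1 2 1 2 5 2]
 [0 1 1 1 1 0 2 0 1 2]
 [0 0 2 0 1 0 1 0 1 4]
 [0 0 1 0 1 1 0 1 0 3]
 [0 1 0 0 0 1 0 1 0 2]
 [0 3 0 4 1 2 1 1 0 7]]
green
[[0 0 0 0 0 0 0 1 3 1]
 [0 0 0 0 0 0 0 0 2 2]
 [0 0 0 0 0 0 0 1 1 2]
 [0 0 0 0 0 0 0 0 5 0]
 [0 0 1 0 0 0 0 0 1 0]
 [0 0 1 0 0 0 0 0 1 0]
 [0 0 2 0 3 1 0 1 5 1]
 [0 0 2 0 1 1 0 1 4 0]
 [0 0 1 0 0 1 1 0 3 1]
 [0 0 2 0 0 1 1 0 4 2]
 [0 0 1 0 0 0 0 0 1 2]
 [0 0 0 3 2 1 5 0 3 2]]
```

All slots open towards +y, and the module yaws are about +24, +22, +5 and −5 degrees. The two cameras differ by about 4 mm in y, so I average them and find the inner end of each slot by feel. White key first.

```bash
cat >> h.py <<'E'
def R(yaw):
    y=np.array([np.cos(yaw),np.sin(yaw),0]); z=np.array([0,0,-1.]); return np.stack([np.cross(y,z),y,z],1)
KEY={'white':(469,-295),'blue':(463,-349),'yellow':(457.5,-403),'green':(517.5,-326.5)}
def press(k):
    x,y=KEY[k]; r=R(np.arctan2(y,x))
    movep([x,y,110],r); movel([x,y,76],max_speed=100)
    g=movel([x,y,59],max_speed=25,guard=15); s=read_state(); print(k,g,s['eef_pos'],s['ft_force'])
    wait(.2); movel([x,y,110],max_speed=80); print(read_state()['time'])
RY=0.0165
SL={'green':(573.95,253.2),'blue':(575.4,143.5),'yellow':(578,32.8),'orange':(579.4,-75.8)}
BX={'green':(420,510,90,230),'orange':(390,510,230,380),'yellow':(400,520,-40,100),'blue':(390,520,-170,-30)}
def find(col,boxm=0):
    res=[]
    for n in('top','side'):
        c=camera(n); b=BX[col]; r=rect(pts(c,col,128,150,b)); a=np.deg2rad(r[2] if r[2]>0 else r[2]+180)-np.pi/2
        res.append((*r[0],a)); print(col,n,r)
    return np.mean(res,0)
E
python3 - <<'E'
from h import *
np.set_printoptions(precision=1,suppress=True)
clamp(); press('white'); open_gripper()
for k in SL: print(find(k))
snap('top','top1')
E
```

```text
white True [ 469.5 -295.3   65.9] [-4.1  2.3 18. ]
4.1667
green top (array([466.6, 161.3]), (40.3, 9.5), -68.83535766601562)
green side (array([467.8, 166.7]), (41.7, 10.5), -70.43380737304688)
[467.2 164.    0.4]
blue top (array([452.3, -90.3]), (40.1, 10.9), 83.71437072753906)
blue side (array([452.9, -85.8]), (45.1, 9.2), 85.73328399658203)
[452.6 -88.1  -0.1]
yellow top (array([463.8,  34. ]), (42.0, 11.8), -84.94866180419922)
yellow side (array([464.8,  38.3]), (46.1, 10.9), -84.75753116607666)
[464.3  36.2   0.1]
orange top (array([445.5, 289.4]), (43.2, 12.1), -64.47372817993164)
orange side (array([446.6, 293.4]), (43.2, 11.9), -65.81308174133301)
[446.1 291.4   0.4]
```

It stopped at z 65.9 with 18 N, which may not be fully down. The rack is still empty, so I'll press again more slowly and look while it's pressed.

Run:
```python
from h import *
np.set_printoptions(precision=2,suppress=True)
clamp(); x,y=KEY['white']
movel([x,y,74],max_speed=60); s=read_state(); print(s['finger_gap'],s['eef_pos'],s['ft_force'])
for z in (72,70,68,66,64,62,60.5):
    g=movel([x,y,z],max_speed=10,guard=25); s=read_state(); print(z,g,s['eef_pos'],s['ft_force'])
    if g: break
c=snap('side','press'); t=snap('top','presst')
im=np.hstack([cv2.resize(c['image'][110:200,240:340],(400,360)),cv2.resize(t['image'][160:250,330:430],(400,360))]); cv2.imwrite('pics/pressc.png',im)
movel([x,y,110],max_speed=80)
```

```text
-0.09796890725796922 [ 469.11 -295.02   74.06] [ 0.28 -0.04 -0.36]
72 False [ 469.13 -295.06   72.17] [ 0.45 -0.16  0.64]
70 False [ 469.07 -295.06   70.02] [ 1.13 -1.15  2.89]
68 False [ 469.09 -295.08   68.  ] [-0.27 -0.24  3.87]
66 False [ 469.09 -295.06   66.08] [-0.46 -0.31  6.98]
64 True [ 469.17 -295.13   65.85] [-4.46  2.94 17.97]
```

View pics/pressc.png

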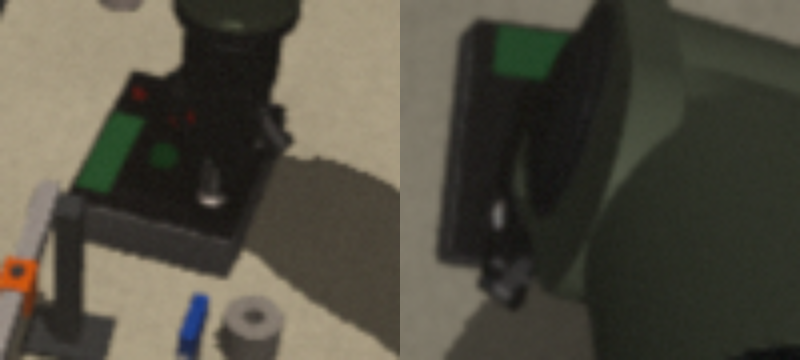

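The force ramped from 0 to about 5 N over 72→66, then hit a hard stop, so the white key was fully down. The crop shows the fingertip on the white key at (210,190). Now the green module.

```bash
cat >> h.py <<'E'
def st(tag):
    s=read_state(); print(tag,'t%.1f'%s['time'],s['eef_pos'].round(1),'F',s['ft_force'].round(1),'gap%.1f'%s['finger_gap']); return s
HG=117  # TCP height above module underside
def pick(col):
    x,y,a=find(col); r=R(a)
    movep([x,y,230],r); movel([x,y,HG],max_speed=120); clamp(); s=st('clamped'); movel([x,y,260],max_speed=150); return st('lifted')
def bring(col):
    """module to the -y side of its stud, slot level with the stud"""
    ux=np.array([np.cos(RY),np.sin(RY)]); uy=np.array([-np.sin(RY),np.cos(RY)])
    seat=np.array(SL[col])+36*ux; q=seat-46*uy; f=q+35*ux
    movep([*f,260],R(RY)); movel([*f,80+HG],max_speed=150); movel([*q,80+HG],max_speed=80); st('before '+col)
    return seat,uy
def insert(col):
    seat,uy=bring(col)
    g=movel([*(seat-12*uy),80+HG],max_speed=60,guard=10); st(f'in {g}')
    if g: return False
    g=movel([*(seat+12*uy),80+HG],max_speed=15,guard=6); s=st(f'end {g}')
    if not g: return False
    p=s['eef_pos']; d=(p[:2]-seat)@uy; print('y found minus expected %.1f'%(d-3))
    p2=p[:2]-3*uy; movel([*p2,80+HG],max_speed=20); st('backed')
    g=movel([*p2,60+HG],max_speed=15,guard=4.5); st(f'down {g}'); return g
def release():
    open_gripper(); p=read_state()['eef_pos']; movel([p[0],p[1],270],max_speed=120); st('released')
E
python3 - <<'E'
from h import *
open_gripper(); pick('green'); print(insert('green'))
c=snap('side','g1'); t=snap('top','g1t')
im=np.hstack([cv2.resize(c['image'][200:340,170:310],(400,400)),cv2.resize(t['image'][110:210,70:170],(400,400))]); cv2.imwrite('pics/g1c.png',im)
E
```

```text
green top (array([466.56539917, 161.49316406]), (40.5, 9.9), -68.55078315734863)
green side (array([467.57699585, 167.3885498 ]), (42.2, 10.2), -69.63091659545898)
clamped t13.7 [467.3 164.6 117.2] F [2.4 1.  3.4] gap10.8
lifted t14.8 [466.7 164.2 259.2] F [-0.2 -0.8 -4.1] gap11.0
before green t16.7 [611.3 207.8 197.6] F [ 0.2 -0.5  0.4] gap0.3
in False t17.4 [610.2 241.6 196.9] F [-0.2 -0.2  0.1] gap0.2
end False t19.2 [609.8 265.7 197. ] F [-0.1  0.3  0. ] gap0.1
False
```

View pics/g1c.png

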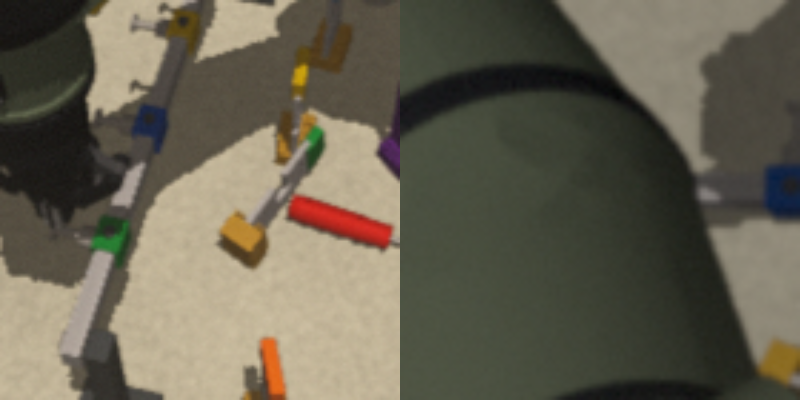

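The green module slipped out during the transfer because I gripped too near the cap's top edge, and it now lies on the bench. I'll back off and look at it.

Run:
```python
from h import *
p=read_state()['eef_pos']; movel([p[0],p[1],280]); movep([430,-200,280],R(-.4)); open_gripper()
c=snap('side','f1'); t=snap('top','f1t')
im=np.hstack([cv2.resize(c['image'][195:335,200:340],(400,400),interpolation=cv2.INTER_CUBIC),cv2.resize(t['image'][150:290,85:225],(400,400),interpolation=cv2.INTER_CUBIC)]); cv2.imwrite('pics/f1c.png',im)
```

```text
(no output)
```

View pics/f1c.png

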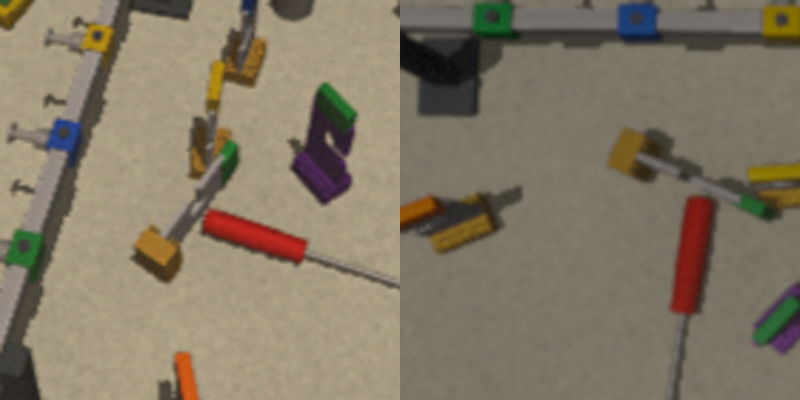

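The green module lies on its long edge, with its cap near the yellow module's foot at crop (755,205). The cause was my carry height: the foot struck the rail. I'll carry higher, grip lower and check the grip on the way. I'll do blue, yellow and orange first, then recover green when there's room.

```bash
sed -i 's/^HG=117/HG=109/; s/movel(\[x,y,260\],max_speed=150)/movel([x,y,315],max_speed=150)/; s/movep(\[\*f,260\],R(RY)); /movel([*f,315],R(RY),max_speed=150); st("over");/; s/seat-46\*uy/seat-44*uy/' h.py; sed -n '/^HG/,$p' h.py | head -14
python3 - <<'E'
from h import *
pick('blue'); print(insert('blue'))
c=snap('side','b1')
cv2.imwrite('pics/b1c.png',cv2.resize(c['image'][150:300,150:300],(500,500)))
E
```

```text
HG=109  # TCP height above module underside
def pick(col):
    x,y,a=find(col); r=R(a)
    movep([x,y,230],r); movel([x,y,HG],max_speed=120); clamp(); s=st('clamped'); movel([x,y,315],max_speed=150); return st('lifted')
def bring(col):
    """module to the -y side of its stud, slot level with the stud"""
    ux=np.array([np.cos(RY),np.sin(RY)]); uy=np.array([-np.sin(RY),np.cos(RY)])
    seat=np.array(SL[col])+36*ux; q=seat-44*uy; f=q+35*ux
    movel([*f,315],R(RY),max_speed=150); st("over");movel([*f,80+HG],max_speed=150); movel([*q,80+HG],max_speed=80); st('before '+col)
    return seat,uy
def insert(col):
    seat,uy=bring(col)
    g=movel([*(seat-12*uy),80+HG],max_speed=60,guard=10); st(f'in {g}')
    if g: return False
blue top (array([452.33230591, -90.37921906]), (40.1, 11.0), 84.33470916748047)
blue side (array([453.1449585 , -87.70883179]), (44.5, 9.7), 85.411376953125)
clamped t25.2 [453.  -89.  109.1] F [ 0.7 -0.7  2.4] gap11.2
lifted t26.7 [452.4 -89.  314.4] F [ 0.3  0.2 -2.8] gap11.2
over t28.7 [647.  100.1 315.2] F [-0.4  0.4 -3.4] gap11.2
before blue t30.2 [612.7 100.  189.5] F [ 0.6 -0.2 -3.2] gap11.1
in False t30.9 [611.6 132.  188.9] F [-0.5  0.3 -3.5] gap11.1
end True t32.0 [611.1 148.1 188.4] F [ 1.  -1.4 -3.3] gap11.4
y found minus expected 1.0
backed t32.3 [611.2 145.  188.9] F [ 1.   0.  -2.4] gap10.7
down True t33.2 [611.2 144.8 175.3] F [ 0.2 -1.3  4.1] gap11.0
True
```

View pics/b1c.png

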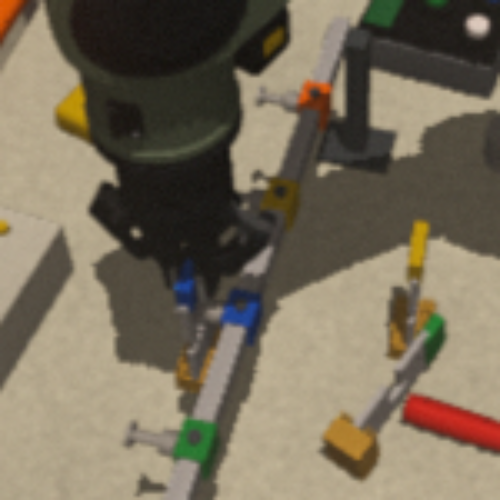

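Blue sits on the blue stud, and it seated about 13 mm down as predicted. I'll release it, then hang yellow and orange, stopping if anything is off.

Run:
```python
from h import *
release()
for col in('yellow','orange'):
    p=read_state()['eef_pos']; movel([p[0]-130,p[1]*.8,300],max_speed=250)
    pick(col)
    if read_state()['finger_gap']<8 or not insert(col): print('STOP',col); break
    release()
c=snap('side','y1');t=snap('top','y1t')
im=np.hstack([cv2.resize(c['image'][150:300,170:320],(400,400)),cv2.resize(t['image'][120:270,80:230],(400,400))]); cv2.imwrite('pics/y1c.png',im)
```

```text
released t34.9 [610.4 144.7 269.2] F [ 0.8 -0.1 -0.4] gap85.6
yellow top (array([463.78720093,  34.004776  ]), (41.9, 12.0), -84.86785840988159)
yellow side (array([465.48110962,  38.78504944]), (43.5, 11.9), -84.48088598251343)
clamped t38.0 [464.9  36.4 109.1] F [ 1.2 -0.8  3.9] gap11.1
lifted t39.6 [464.3  36.3 314.3] F [ 0.5 -0.  -3.4] gap11.3
over t41.0 [649.3  -9.9 315.1] F [ 0.3  0.1 -2.7] gap11.2
before yellow t42.6 [615.3 -10.7 189.5] F [-0.4  0.5 -3.9] gap11.0
in False t43.3 [614.2  21.3 189. ] F [-0.3 -0.4 -3.8] gap11.2
end True t44.4 [613.7  37.8 188.5] F [ 1.3 -1.5 -2.8] gap11.1
y found minus expected 1.4
backed t44.7 [613.7  34.8 188.9] F [ 0.6 -0.6 -3.2] gap11.1
down True t45.5 [613.7  34.5 175.3] F [ 0.4 -1.3  5.2] gap11.1
released t47.2 [612.9  34.6 269.2] F [ 0.5 -0.4 -0.1] gap85.2
orange top (array([426.25454712, 314.18615723]), (44.0, 11.7), -66.7231273651123)
orange side (array([427.60308838, 318.16159058]), (43.9, 12.1), -65.39907836914062)
clamped t51.0 [427.1 316.4 109.2] F [0.5 0.4 2.5] gap11.4
lifted t52.5 [426.7 316.  314.3] F [ 0.1 -0.1 -2.3] gap11.2
over t55.9 [ 651.1 -118.3  315.1] F [ 0.4  0.  -2.6] gap11.1
before orange t57.5 [ 616.6 -119.2  189.5] F [-0.   0.2 -2. ] gap11.2
in False t58.2 [615.6 -87.4 189. ] F [-0.1 -0.8 -3.1] gap10.9
end True t59.2 [615.1 -72.3 188.6] F [ 1.5 -1.4 -1.6] gap10.9
y found minus expected -0.1
backed t59.5 [615.1 -75.3 188.9] F [-0.4 -0.8 -1.6] gap10.9
down True t60.4 [615.2 -75.6 175.4] F [ 0.5 -2.   4. ] gap11.0
released t62.0 [614.4 -75.4 269.2] F [ 0.2 -0.8 -0.1] gap85.5
```

View pics/y1c.png

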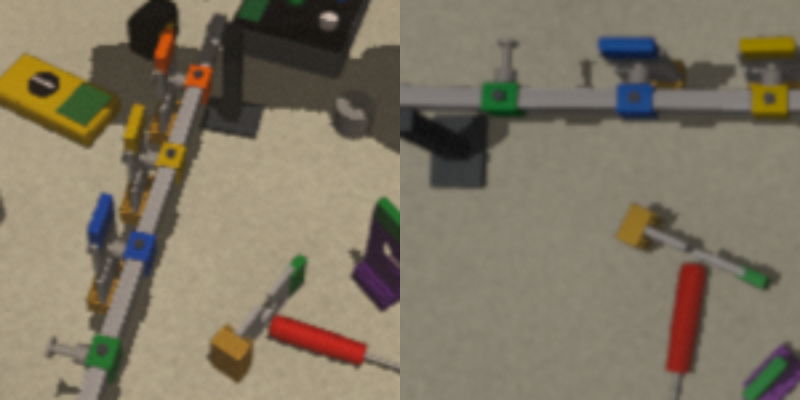

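Three modules hang. Orange was the one knocked aside, and the re-look before its grasp caught it. Green lies at crop (620–770, 215–285) with its slot notch visible on top. Plan: lift it vertically at its plate, lay it in open space, re-grip the cap tilted, stand it upright, then re-grip and hang. First I'll measure it and check the IK.

```bash
cat >> h.py <<'E'
def tool(back,close):
    """tool frame from the direction back along the fingers and the closing axis"""
    z=-np.array(back)/np.linalg.norm(back); y=np.array(close)/np.linalg.norm(close); return np.stack([np.cross(y,z),y,z],1)
def lying(c,box,show=True):
    W=cloud(c); x0,x1,y0,y1=box
    m=(W[...,2]>35)&(W[...,2]<70)&(W[...,0]>x0)&(W[...,0]<x1)&(W[...,1]>y0)&(W[...,1]<y1)
    p=W[m]; g=W[m&mask(c,'green')]; r=rect(p); cc=np.median(g[:,:2],0)
    d=np.array([np.cos(np.deg2rad(r[2])),np.sin(np.deg2rad(r[2]))]); d*=np.sign((cc-p[:,:2].mean(0))@d)
    t=(p[:,:2]-cc)@d; pl=p[(t>-95)&(t<12)&(p[:,2]>42)]; v=np.linalg.svd(pl[:,:2]-pl[:,:2].mean(0))[2][0]; v*=np.sign(v@d)
    mid=pl[:,:2].mean(0); t=(p[:,:2]-mid)@v; O=mid+v*np.percentile(t,1)
    if show: print('n',len(p),'O',O,'d',v,'len',np.ptp(t),'cap',cc,'hist',np.histogram((pl[:,:2]-O)@v,np.arange(20,145,8))[0])
    return O,v
E
python3 - <<'E'
from h import *
np.set_printoptions(precision=2,suppress=True)
p=read_state()['eef_pos']; movel([440,p[1],300],max_speed=250)
for n in('top','side'):
    c=camera(n); O,d=lying(c,(395,520,30,190))
up=np.array([0,0,1.])
n=0
for x in(430,470):
  for y in (230,280):
    for a in np.arange(0,360,30):
      d3=np.array([np.cos(np.deg2rad(a)),np.sin(np.deg2rad(a)),0]); xm=np.cross(up,d3)
      for phi in(40,50):
        f=np.deg2rad(phi); b1=np.cos(f)*up+np.sin(f)*d3; b2=-np.cos(f)*d3+np.sin(f)*up
        for s in(1,-1):
          q=[inverse_kinematics([x,y,35],tool(b1,s*xm)),inverse_kinematics(np.array([x,y,35])+120*b1,tool(b1,s*xm)),inverse_kinematics([x,y,125],tool(b2,s*xm)),inverse_kinematics([x,y,230],tool(b2,s*xm))]
          if all(k is not None for k in q): n+=1; print(x,y,a,phi,s,'jump %.1f'%max(np.abs(np.diff(q,axis=0)).max(1)))
E
```

```text
n 303 O [487.78 168.92] d [-0.38 -0.93] len 139.43698406570167 cap [438.85  49.18] hist [ 0  3  6  9  9  3  0  7  8  9  9 13 17 16 14]
n 305 O [489.76 173.24] d [-0.38 -0.92] len 140.7440810613855 cap [438.41  54.12] hist [ 0  1  9  9  8  2  0  9 10  4 11 10 11  9 13]
430 230 90 40 1 jump 4.7
430 230 90 40 -1 jump 2.2
430 230 90 50 1 jump 3.8
430 230 90 50 -1 jump 1.8
430 230 120 40 1 jump 3.8
430 230 120 40 -1 jump 2.0
430 230 120 50 1 jump 3.9
430 230 120 50 -1 jump 1.9
430 230 150 40 1 jump 4.0
430 230 150 40 -1 jump 2.0
430 230 150 50 1 jump 3.9
430 230 150 50 -1 jump 2.1
430 230 270 40 1 jump 2.0
430 230 270 40 -1 jump 3.9
430 230 270 50 1 jump 2.2
430 230 270 50 -1 jump 3.4
430 230 300 40 1 jump 1.9
430 230 300 40 -1 jump 3.9
430 230 300 50 1 jump 2.0
430 230 300 50 -1 jump 3.8
430 230 330 40 1 jump 2.0
430 230 330 40 -1 jump 4.0
430 230 330 50 1 jump 1.9
430 230 330 50 -1 jump 4.1
430 280 0 50 1 jump 1.9
430 280 0 50 -1 jump 3.8
430 280 60 50 1 jump 2.2
430 280 90 40 1 jump 4.7
430 280 90 40 -1 jump 2.1
430 280 90 50 1 jump 4.9
430 280 90 50 -1 jump 1.7
430 280 120 40 1 jump 3
[... 1399 characters left out ...]
50 -1 jump 4.6
470 280 90 40 1 jump 4.8
470 280 90 40 -1 jump 1.9
470 280 90 50 1 jump 4.7
470 280 90 50 -1 jump 1.5
470 280 120 40 1 jump 4.1
470 280 120 40 -1 jump 1.8
470 280 120 50 1 jump 4.2
470 280 120 50 -1 jump 1.7
470 280 150 40 1 jump 4.2
470 280 150 40 -1 jump 1.8
470 280 150 50 1 jump 4.1
470 280 150 50 -1 jump 1.9
470 280 180 40 -1 jump 1.9
470 280 240 40 -1 jump 1.4
470 280 270 40 1 jump 1.7
470 280 270 40 -1 jump 4.5
470 280 270 50 1 jump 2.0
470 280 270 50 -1 jump 4.1
470 280 300 40 1 jump 1.7
470 280 300 40 -1 jump 4.1
470 280 300 50 1 jump 1.8
470 280 300 50 -1 jump 4.0
470 280 330 40 1 jump 1.8
470 280 330 40 -1 jump 4.2
470 280 330 50 1 jump 1.7
470 280 330 50 -1 jump 4.3
```

The slot gap at 68–76 mm on the top edge confirms +y is up. Now I'll move the module to open space.

Run:
```python
from h import *
np.set_printoptions(precision=2,suppress=True)
d=np.array([-.38,-.925]); O=np.array([488.8,171.]); p=O+42*d; r=R(np.arctan2(-.38,.925))
movep([*p,150],r); movel([*p,14],max_speed=80); clamp(); s=st('clamp')
movel([*p,110],max_speed=80); s=st('lift')
movel([430,324,110],R(0),max_speed=100); st('over')
g=movel([430,324,9],max_speed=40,guard=6); st(f'down {g}')
open_gripper(); movel([430,324,160],max_speed=150); movel([430,60,300],max_speed=250)
for n in('top','side'):
    c=snap(n,'l2'+n); lying(c,(370,480,180,400))
im=np.hstack([cv2.resize(np.load('pics/l2side.npz')['image'][210:360,180:330],(400,400)),cv2.resize(np.load('pics/l2top.npz')['image'][150:300,60:210],(400,400))]); cv2.imwrite('pics/l2c.png',im)
```

```text
clamp t66.7 [472.8 132.2  14.1] F [-0.9 -0.7  5.5] gap5.4
lift t68.0 [472.6 132.1 109.5] F [-0.  -0.5 -4.2] gap5.3
over t70.1 [430.2 323.6 110. ] F [-0.7 -0.3 -3.3] gap5.3
down True t72.2 [430.  324.   14.1] F [-1.3 -0.9  9.3] gap5.6
n 187 O [nan nan] d [nan nan] len nan cap [nan nan] hist [0 0 0 0 0 0 0 0 0 0 0 0 0 0 0]
n 358 O [430.23 368.18] d [-0. -1.] len 139.23015928947754 cap [428.86 237.84] hist [ 0  3  9  9  9  4  0  9  8 11  9 14 14 17 14]
  return _methods._mean(a, axis=axis, dtype=dtype,
  ret = um.true_divide(
h.py:77: RuntimeWarning: Mean of empty slice.
  t=(p[:,:2]-cc)@d; pl=p[(t>-95)&(t<12)&(p[:,2]>42)]; v=np.linalg.svd(pl[:,:2]-pl[:,:2].mean(0))[2][0]; v*=np.sign(v@d)
h.py:78: RuntimeWarning: Mean of empty slice.
  mid=pl[:,:2].mean(0); t=(p[:,:2]-mid)@v; O=mid+v*np.percentile(t,1)
```

View pics/l2c.png

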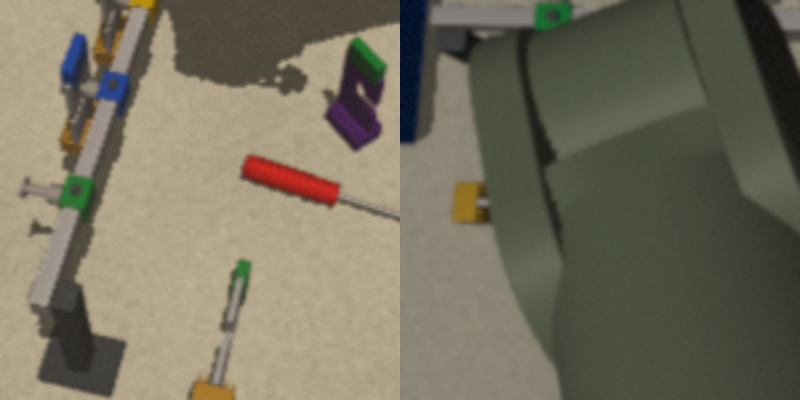

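Run:
```python
from h import *
c45=np.sqrt(.5); b1=np.array([0,-c45,c45]); b2=np.array([0,c45,c45]); xm=[1,0,0]
T1=tool(b1,xm); T2=tool(b2,xm); G=np.array([430,240,30.])
movep(G-19*b1+130*b1,T1); st('pre')
movel(G-19*b1,max_speed=80); clamp(); s=st('clamp')
assert s['finger_gap']>8
movel(G-19*b1+[0,0,60],max_speed=60); st('lift')
G2=np.array([430,260,240.]); movel(G2-19*b2,T2,max_speed=80); st('rot')
g=movel(np.array([430,260,118])-19*b2,max_speed=40,guard=5); st(f'down {g}')
c=snap('side','u1'); cv2.imwrite('pics/u1c.png',cv2.resize(c['image'][180:360,180:330],(400,480)))
```

```text
pre t76.5 [430.2 161.9 109. ] F [-0.7  0.4  0.3] gap85.3
clamp t79.6 [430.  253.4  16.6] F [-1.  -1.1  2.8] gap11.1
lift t80.7 [429.9 253.4  76.3] F [ 0.1 -0.1 -3.5] gap11.2
rot t84.9 [430.  246.5 226.6] F [-0.6  0.7 -3.6] gap11.9
down True t87.4 [430.2 246.2 113.1] F [ 1.  -1.1  5.4] gap11.2
```

View pics/u1c.png

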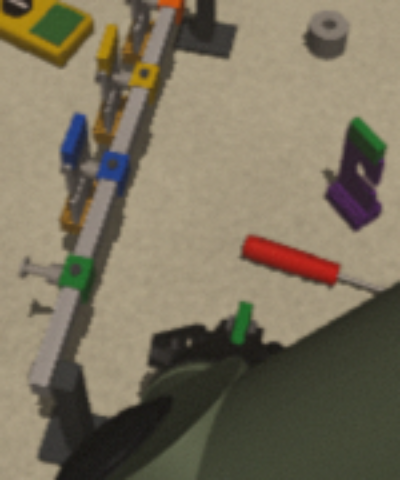

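Contact came at grip height 126.5, as expected for an upright module, and the cap is level at (242,325). I'll release, re-grip vertically and hang it.

```bash
sed -i "s/BX={'green':(420,510,90,230)/BX={'green':(380,480,190,330)/" h.py
python3 - <<'E'
from h import *
c45=np.sqrt(.5); b2=np.array([0,c45,c45])
open_gripper(); p=read_state()['eef_pos']; movel(p+150*b2,max_speed=120); movep([480,-200,300],R(-.3))
s=pick('green'); assert s['finger_gap']>8
ok=insert('green'); print(ok)
if ok: release(); movep([480,-200,300],R(-.3))
c=snap('side','z1');t=snap('top','z1t')
im=np.hstack([cv2.resize(c['image'][150:320,170:320],(360,408)),cv2.resize(t['image'][120:255,80:325],(435,240)) if 0 else cv2.copyMakeBorder(cv2.resize(t['image'][120:240,80:300],(435,237)),0,171,0,0,cv2.BORDER_CONSTANT)]); cv2.imwrite('pics/z1c.png',im)
E
```

```text
green top (array([427.78747559, 253.15603638]), (42.4, 9.1), -89.11307883262634)
green side (array([429.40881348, 258.12985229]), (41.5, 10.2), 89.07850646972656)
clamped t95.2 [428.8 255.6 109.1] F [ 1.6 -0.2  1.3] gap11.1
lifted t96.8 [428.3 255.5 314.4] F [-0.2 -0.3 -3.2] gap10.8
over t98.4 [645.2 210.8 315.1] F [-0.3  0.9 -3. ] gap11.4
before green t100.0 [611.1 210.1 189.4] F [ 0.1 -0.2 -3.5] gap11.0
in False t100.7 [610.1 241.6 189. ] F [ 0.7  0.6 -3. ] gap11.1
end True t101.7 [609.7 257.7 188.5] F [ 1.  -2.9 -3.1] gap11.2
y found minus expected 0.9
backed t102.0 [609.7 254.7 189. ] F [ 0.5  0.1 -3.1] gap11.3
down True t102.9 [609.8 254.4 175.2] F [-0.2 -0.8  4.9] gap11.1
True
released t104.6 [609.  254.7 269.3] F [-0.5  0.4  1.5] gap85.5
```

View pics/z1c.png

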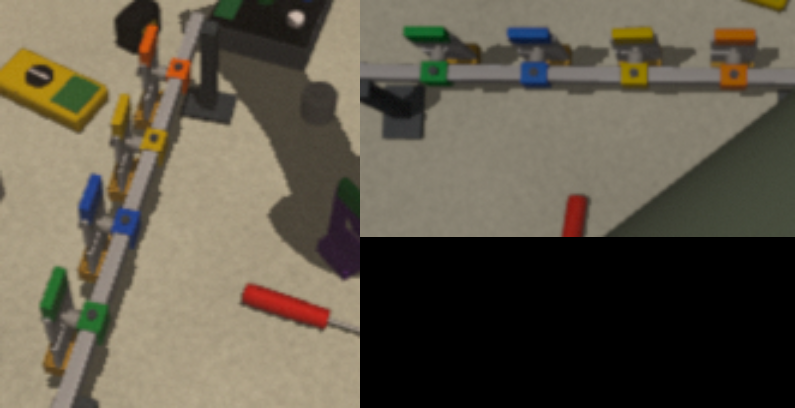

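All four hang upright on their own studs, with caps at (425,33), (529,35), (632,33) and (735,35). Now the blue, yellow and green keys.

Run:
```python
from h import *
np.set_printoptions(precision=1,suppress=True)
clamp()
for k in('blue','yellow','green'): press(k); wait(.3)
x,y=KEY['green']; movel([x,y,250]); movep([247,-574,231],R(-1.17)); open_gripper()
c=snap('top','end'); s=snap('side','ends')
for col in SL:
    for n,k in(('t',c),('s',s)):
        p=pts(k,col,175,225,(560,660,-150,320)); print(col,n,rect(p),'z',np.percentile(p[:,2],[5,95]),'seat',SL[col])
cv2.imwrite('pics/endc.png',np.vstack([cv2.resize(c['image'][30:280,60:440],(700,460))]))
```

```text
blue True [ 463.4 -349.3   65.9] [-1.5  4.  18.1]
110.0333
yellow True [ 457.8 -403.3   65.9] [-1.9  4.1 16. ]
112.5583
green True [ 517.9 -326.8   65.9] [-2.9  3.5 15.6]
115.225
green t (array([607. , 251.1]), (40.4, 10.1), -89.43640393018723) z [202.2 207.9] seat (573.95, 253.2)
green s (array([608.1, 256.9]), (41.8, 10.2), -88.18551468849182) z [198.2 208. ] seat (573.95, 253.2)
blue t (array([609. , 141.6]), (42.3, 11.2), -88.57143330574036) z [197.6 207.8] seat (575.4, 143.5)
blue s (array([610.1, 146.3]), (42.5, 9.8), -87.97882914543152) z [196.1 208.6] seat (575.4, 143.5)
yellow t (array([611.2,  32.2]), (43.2, 12.2), -88.96394884586334) z [184.2 207.4] seat (578, 32.8)
yellow s (array([613.1,  36. ]), (44.9, 10.6), -85.72740602493286) z [183.9 207.5] seat (578, 32.8)
orange t (array([613.4, -76.7]), (42.7, 13.5), -87.93169045448303) z [182.1 207.4] seat (579.4, -75.8)
orange s (array([615.2, -73.3]), (44.4, 12.4), -88.19202899932861) z [184.5 207.5] seat (579.4, -75.8)
```

View pics/endc.png

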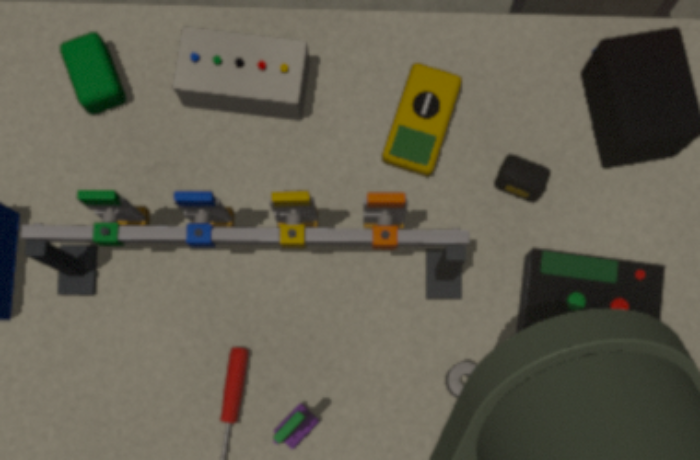

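All four caps top out at about 207 mm, which is the hung height, on their own studs. Every key reached its hard stop and the bystanders haven't moved, so I'm handing in.

```bash
python3 -c "
from h import *
print(finish_job())"
```

```text
the job is handed in; nothing more can be done
None
```

I handed the job in at about 118 s: white key pressed (twice) on the empty rack, all four modules hung on their own studs, then blue, yellow and green each pressed to the stop in order; green fell once when I clipped the rail with it, and I stood it up and hung it.

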